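# Square up the pile of slide cases in the steel tray

### The arm

A 6-joint arm with a two-finger parallel gripper is mounted at the origin on the work surface. World frame = base frame: x ahead of the robot, y to its left, z up, the work surface at z = 0. Lengths are in mm, angles in rad, forces in N, time in s.
With the tool pointing down it reaches from about 400 to 925 mm from the base axis. Payload 12.5 kg.
Tool frame: the origin (TCP) lies midway between the tips of the shut fingers; the grasp point (between the pads) lies 19 mm behind it; z points along the fingers, y is the line along which they close (so a half turn about z gives the same grasp; the last joint's range is limited). The gripper opens to 95 mm and grips with 3 to 60 N. Pads are 20 mm wide; open, the fingers measure 119 mm over their backs; the gripper's body (75 mm by 180 mm) begins 59 mm behind the grasp point.
Start: joints at [1.159, 0.491, 1.559, -0, 1.092, -0.106], TCP at [188.145, 596.031, 177.761] pointing down, gripper open.
Joint ranges: [-3.1, 3.1], [-0.84, 2.19], [0.05, 2.79], [-1.13, 4.28], [0.06, 2.93], [-2.69, 2.69]. Speed limits (rad/s): [2.22, 2.22, 2.79, 3.14, 3.14, 3.14].

### API

Orientations are given as [roll, pitch, yaw] about the fixed x, y, z axes, in that order (R = Rz(yaw) Ry(pitch) Rx(roll)).
In Python, from cell import env gives the robot as it stands.
- The arm moves only by the tool arm_command, never from a script. Its argument "targets" is a list of rows, each a list of 5 numbers: the shift along the tool's x, y, z in mm, then the turn about the tool's z in degrees, then the opening, from 0 (shut) to 1 (fully open). In form: [[tx, ty, tz, roll, fingers], ...]. A call has 1 to 5 rows; each row is the pose to reach, as a shift and turn from the pose commanded when the call began, along the tool's axes at that moment; what a row does not reach only later rows make up. A row lasts 1/10 s, in which the tool goes at most 50 mm and 8.59 degrees, less where a joint would pass 70% of its speed; a pose out of reach is approached as far as the arm can. A call with a gripper value outside its range is refused whole. The fingers move at their own pace and stop on an object; the grip force is fixed at half the most. Time passes only in rows, so rows that repeat a pose let the fingers close. It gives the time, the measured TCP pose, the force, the opening and the grip force at its end, in the units of the state.
- env.state(): the state, without advancing time (a new reading comes with each control period).
- env.read_camera(name): name is "side" or "top" or "wrist"; returns a dict with "frame" (400x640x3 uint8, red, green, blue), "vertical_fov" (degrees; the focal length in pixels is half the picture's height over the tangent of half this angle, whatever the lens; pixels are square), "cx", "cy" (the principal point, pixels), "world_from_camera" (4x4, takes a point from camera to world coordinates); the wrist camera has in their place "hand_eye" (4x4, takes a point from camera to tool coordinates, whose origin is the TCP and whose axes are the flange's). Camera axes: x right, y down, z forward; pixel columns grow to the right and rows downward; lengths in mm; the calibration is good to about 2 mm. A picture is of the moment at which its call begins: read the wrist's pose just before it. There is no depth.
- env.job_done(): hands the job in; it is judged then, once.
The state is a dict: "t": time; "joints": joint angles; "qvel": joint speeds; "tau": joint torques, N m; "eef_pos": TCP position; "tcp_rot": TCP orientation; "ft_force": force on the tool from outside, world axes, zero at the start; "moment": the same for the moment, N m; "opening": opening from 0.0 (shut) to 1.0 (fully open); "grip_force": force on a finger pad.
Only numpy, scipy, OpenCV 4.12 (cv2) and the standard library are available. Lean on these libraries where they do the work, as an engineer would, in place of code of your own. Each camera call takes 0.05 s, during which the arm holds its last target. There are 200 camera calls.

### The job

Two flat slide cases were left on the bench beside the steel tray; either of them may have its lid standing open. Shut any lid that is open and put both cases on the slide case already lying in the tray, to make one square pile of three, edges flush on all sides. There is glass inside: keep the cases level and set them down gently without dropping them, and leave everything else where it is.

Things in the scene. Friction and masses are not known exactly. Their poses are not given: they have to be found in the camera images.
- case_1_mid (a point): flat white plastic slide case lying on the bench (z = 0): 88 mm long (own x), 58 mm wide (own y), 16 mm high shut, about 85 g: a shell 12 mm high under a lid plate 4 mm thick, 56 mm wide. This point is the centre of the shut case, 8 mm above its underside; z up through the lid. The lid hinges along the long +y edge, 29 mm from the centre line, 12 mm above the underside
- case_2_mid (a point): the other slide case that lies on the bench, alike in every way; same point and axes
- tray_case_mid (a point): a third slide case, alike in every way, lid shut, lying flat in one half of the steel tray (its underside 3 mm above the bench): the bottom of the pile; same point and axes
- case_1_lid (a joint): lid angle of case_1 in rad: 0 shut, 1.57 upright, 2.3 fully open, leaning out backwards over the hinge edge; the lid plate reaches 57 mm from the hinge. At the start it is shut, near upright or fully open. Slack hinge: pushed towards the case's own -y, it falls shut by itself once below about 1 rad
- case_2_lid (a joint): the same for case_2
- tray_case_lid (a joint): the same for tray_case (shut at the start)
- tray: shallow open stainless tray, fixed to the bench, 200 mm (own x) by 300 mm (own y), 16 mm high, walls and floor 3 mm thick; origin at the centre of its underside. The third slide case lies in one half (about 70 mm along y from the middle), the glass dish in the other
- dish_mid (a point): bystander in the tray: glass Petri dish, lid on, 60 mm across, 15 mm high; its centre
- oil: bystander: amber glass oil bottle with a black cap, 32 mm across, 72 mm tall; origin under its centre
- forceps: bystander: steel forceps lying flat, 135 mm long along own x, 20 mm wide, 9 mm high; origin on the underside near the middle
- jar: bystander: square glass staining jar, 50 mm foot, black screw cap, 104 mm tall; origin under its centre
- counter: bystander: desk tally counter with five keys, 75 by 135 mm, 52 mm high; origin under its centre
- slide_box: bystander: grey 25-slide box, 100 by 88 mm, 35 mm high (much taller and wider than the flat cases); origin under its centre
Mind the look-alikes: they are no part of the job. Leave any yellow look-alike of the part that bears case_1_mid alone.

How it is judged (in metres and radians):
At the end, for the whole second after the job is handed in: One pile of three on the tray's case (moved under 30 mm), upper two in either order: centres within 6 mm horizontally, long edges parallel within 0.09 rad, each flat (0.06 rad) on the one below (16 mm a layer, within 3 mm), all lids shut (below 0.08 rad) (horizontal distance between each of case_1_mid, case_2_mid and tray_case_mid below 0.006 m and horizontal distance between case_1_mid and case_2_mid below 0.006 m and angle between the x axis of each of case_1_mid, case_2_mid and the x axis of tray_case_mid, either way round below 0.09 rad and ((z of case_1_mid in the frame of tray_case_mid between 0.013 and 0.019 m and z of case_2_mid in the frame of tray_case_mid between 0.029 and 0.035 m) or (z of case_2_mid in the frame of tray_case_mid between 0.013 and 0.019 m and z of case_1_mid in the frame of tray_case_mid between 0.029 and 0.035 m)) and value of joint each of case_1_lid, case_2_lid, tray_case_lid below 0.08 rad and angle between each of case_1_mid, case_2_mid, tray_case_mid's own z axis and vertical below 0.06 rad and distance of tray_case_mid from where it was at the start of the episode below 0.03 m); the robot touches nothing.
It fails at once if a slide case is dropped or knocked: it moves faster than 0.5 m/s with no finger on it ((linear speed of case_1 above 0.5 m/s and contact force between the fingers and case_1 below 0.05 N) or (linear speed of case_2 above 0.5 m/s and contact force between the fingers and case_2 below 0.05 N)).
It fails at once if a slide case is tipped by more than 0.5 rad (angle between any of case_1_mid, case_2_mid, tray_case_mid's own z axis and vertical above 0.5 rad).
It fails at once if a bystander is moved by more than 30 mm (distance of any of dish_mid, oil, forceps, jar, counter, slide_box from where it was at the start of the episode above 0.03 m).
It also fails if it takes over 70 s, if anything falls off the work surface, if the arm or the gripper's body presses on something with over 40 N, if the wrist force passes 120 N, or if a joint passes its speed limit or range.

## Working session

There is one attempt and no reset: what is moved stays moved. The work goes in short steps, Python scripts to look and compute and a tool call to move; the robot and the scene stay as the last step left them, time stands still between calls to the robot, and variables do not carry over. Pictures are saved under pics/ and viewed, at most 10 in all, crops included, and the job is handed in when it is done.

Besides the shell and the picture viewer there is one more tool, called by a JSON object that holds its "fn" and its "kwargs". arm_command: Moves the arm, as the interface text tells. Its arguments: {"type":"object","properties":{"targets":{"type":"array","items":{"type":"array","items":{"type":"number"}}}},"required":["targets"]}

```bash
mkdir -p pics; ls; cat > h.py <<'E'
import numpy as np, cv2
from cell import env
from scipy.spatial.transform import Rotation as R
def cam(n,save=None):
    s=env.state(); c=env.read_camera(n)
    if 'hand_eye' in c:
        T=np.eye(4); T[:3,:3]=R.from_euler('xyz',s['tcp_rot']).as_matrix(); T[:3,3]=s['eef_pos']
        c['world_from_camera']=T@np.array(c['hand_eye'])
    c['W']=np.array(c['world_from_camera']); c['f']=200/np.tan(np.radians(c['vertical_fov'])/2)
    if save: cv2.imwrite('pics/'+save,c['frame'][...,::-1])
    return c
def ray(c,u,v,z):
    d=c['W'][:3,:3]@np.array([(u-c['cx'])/c['f'],(v-c['cy'])/c['f'],1]); o=c['W'][:3,3]
    return o+d*(z-o[2])/d[2]
def proj(c,P):
    q=(np.linalg.inv(c['W'])@np.r_[P,1])[:3]; return q[:2]/q[2]*c['f']+[c['cx'],c['cy']]
E
python3 - <<'E'
from h import *
for n in ['top','side']:
    c=cam(n,n+'0.png'); print(n,c['f'],c['W'].round(2).tolist(),c['cx'],c['cy'])
print(env.state())
print(np.array(env.read_camera('wrist')['hand_eye']).round(3).tolist())
E
```

```text
pics
top 395.667167571931 [[-0.01, -0.99, 0.15, 382.23], [-1.0, 0.01, -0.02, 109.66], [0.01, -0.15, -0.99, 1232.08], [0.0, 0.0, 0.0, 1.0]] 330.2899141773335 199.00088674869178
side 379.96494407033134 [[0.76, -0.45, 0.47, 73.65], [-0.65, -0.52, 0.55, -432.57], [-0.01, -0.73, -0.69, 729.26], [0.0, 0.0, 0.0, 1.0]] 317.4970316133674 200.4869958749921
{'t': 0.1, 'joints': array([ 1.15939379e+00,  4.91491683e-01,  1.55940823e+00,  3.54966843e-05,
        1.09165679e+00, -1.05614673e-01]), 'qvel': array([-0.00122355, -0.00124086, -0.00237998,  0.00196569,  0.00134302,
       -0.00126373]), 'tau': array([ 2.62587324e-03, -6.13623977e+01, -2.58608526e+01,  6.94060978e-02,
        4.70475142e-02, -4.29615886e-05]), 'eef_pos': array([188.03113094, 595.78529635, 177.2181203 ]), 'tcp_rot': array([-3.14063730e+00, -1.32936023e-04,  2.83578834e+00]), 'ft_force': array([-0.84394081,  0.55072121, -0.61622013]), 'moment': array([0.01839552, 0.05492413, 0.01325413]), 'grip_force': 0.0, 'opening': 0.9998126873520281}
[[-0.001, -0.968, -0.249, 70.543], [1.0, -0.001, -0.002, -0.261], [0.001, -0.249, 0.968, -206.469], [0.0, 0.0, 0.0, 1.0]]
```

View pics/top0.png

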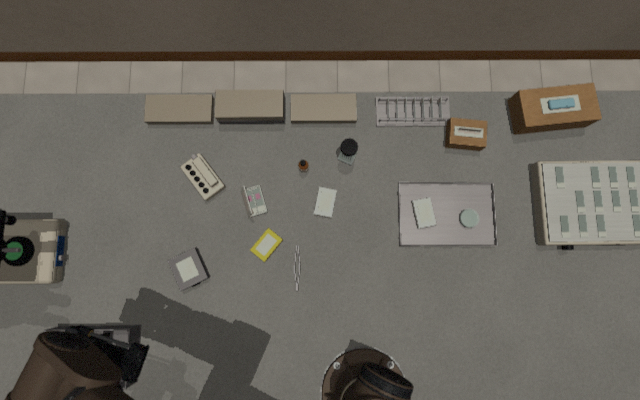

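View pics/side0.png

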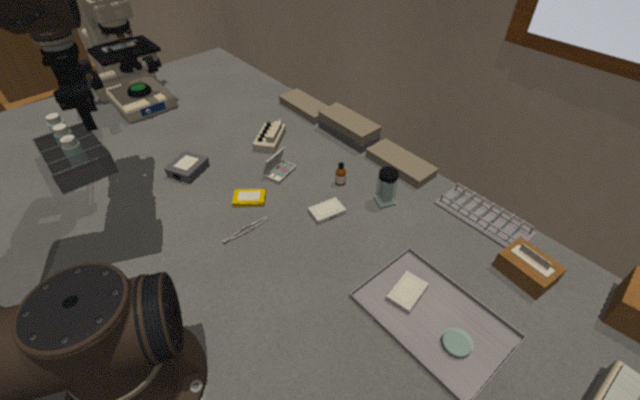

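The top picture shows an open case near (257,201) with its lid up on the left, a shut case at (326,202), the tray case at (425,212), the dish at (469,218) and the yellow decoy at (266,245). The side picture agrees, with the open case at (280,168).

```bash
python3 - <<'E'
from h import *
c=cam('top'); s=cam('side')
for n,u,v,z in [('open',257,201,12),('shut',326,202,16),('tray',425,212,19),('decoy',266,245,16),('oil',303,166,60),('forceps',297,268,5),('counter',203,177,50)]:
    print(n,ray(c,u,v,z).round())
a=cv2.resize(c['frame'][170:250,235:345],None,fx=5,fy=5,interpolation=cv2.INTER_CUBIC)
b=cv2.resize(s['frame'][130:230,240:360],None,fx=4,fy=4,interpolation=cv2.INTER_CUBIC)
d=cv2.resize(c['frame'][180:250,395:500],None,fx=2,fy=2,interpolation=cv2.INTER_CUBIC)
im=np.zeros((600,790,3),np.uint8); im[:400,:550]=a; im[:140,555:765]=d
cv2.imwrite('pics/a1.png',im[:400,:,::-1]); cv2.imwrite('pics/b1.png',b[...,::-1])
E
```

```text
open [568. 318.  12.]
shut [562. 104.  16.]
tray [ 527. -203.   19.]
decoy [431. 288.  16.]
oil [666. 172.  60.]
forceps [361. 194.   5.]
counter [637. 476.  50.]
```

View pics/a1.png

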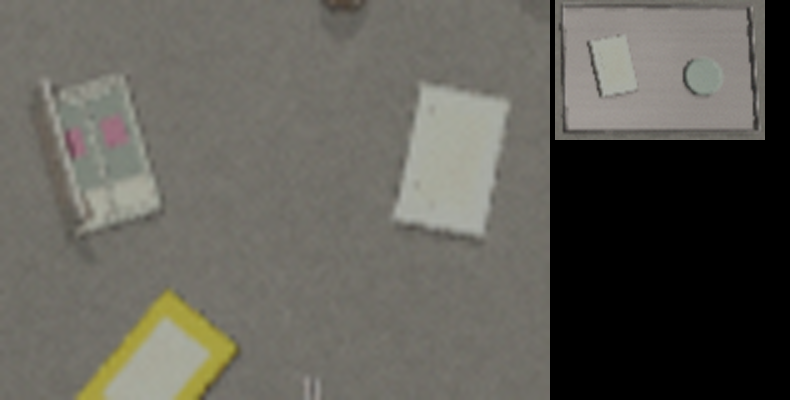

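The crop shows the open case's shell right edge at crop (125,75)–(160,210), with its lid plate standing at the left edge (45,80)–(80,235). The shut case's corners are about (420,83), (509,98), (485,237) and (395,220). The tray case's are (590,41), (626,35), (637,90) and (601,97) in the x2 inset.

```bash
python3 - <<'E'
from h import *
c=cam('top')
f=lambda u,v,z:ray(c,235+u/5,170+v/5,z)[:2]
print('shell edge',f(125,75,12),f(160,210,12))
for z in (50,69): print('lidtop',f(45,80,z),f(80,235,z))
def box(P,n):
    P=np.array(P); print(n,P.mean(0),[np.linalg.norm(P[i]-P[(i+1)%4]).round(1) for i in range(4)],'yaw',np.degrees(np.arctan2(*(P[0]+P[1]-P[2]-P[3])[::-1])))
box([f(*p,16) for p in [(420,83),(509,98),(485,237),(395,220)]],'shut')
g=lambda u,v:ray(c,395+(u-555)/2,180+v/2,19)[:2]
box([g(*p) for p in [(590,41),(626,35),(637,90),(601,97)]],'tray')
s=env.state(); M=R.from_euler('xyz',s['tcp_rot']).as_matrix(); print(M.round(3))
E
```

```text
shell edge [618.29530844 309.59379321] [532.9524454  286.68532374]
lidtop [608.3198676  351.67677272] [513.68499036 328.78436378]
lidtop [604.68591339 347.7868339 ] [511.5721321 325.2623818]
shut [562.3921998  105.27691305] [np.float64(56.4), np.float64(88.5), np.float64(56.6), np.float64(87.5)] yaw -10.554834889970714
tray [ 524.48750101 -200.22982204] [np.float64(57.4), np.float64(86.9), np.float64(57.1), np.float64(88.3)] yaw 8.448318794673032
[[-0.954  0.301 -0.   ]
 [ 0.301  0.954 -0.   ]
 [ 0.    -0.    -1.   ]]
```

```bash
cat >> h.py <<'E'
def go(x,y,z,th=None):
    """th: case x-axis yaw (deg); tool y is to lie across it"""
    s=env.state(); M=R.from_euler('xyz',s['tcp_rot']).as_matrix()
    d=M.T@(np.array([x,y,z])-s['eef_pos']); cur=np.degrees(np.arctan2(M[1,0],M[0,0]))
    t=0 if th is None else -((th-cur+90)%180-90)
    print('at',s['eef_pos'].round(1),'t',round(s['t'],1),'shift',d.round(1),'turn',round(t,1),'j6',s['joints'][5].round(2),'op',round(s['opening'],3))
E
python3 -c "
from h import *
go(545,412,178,15)"
```

```text
at [188.1 596.  177.6] t 0.3 shift [-395.7  -68.    -0.4] turn -32.5 j6 -0.11 op 1.001
```

{"fn": "arm_command", "kwargs": {"targets": [[-50,-9,0,-6,0],[-100,-17,0,-13,0],[-150,-26,0,-20,0],[-200,-34,0,-26,0],[-250,-43,0,-32,0]]}}

```text
t: 0.8
eef_pos: [412.0, 480.4, 177.8]
tcp_rot: [3.141, 0.0, -2.884]
ft_force: [-0.1, 0.3, -0.7]
opening: 0.641
grip_force: 0.0
```

```bash
python3 -c "
from h import *
go(545,412,178,15)"
```

```text
at [412.  480.4 177.8] t 0.8 shift [-111.3 -100.    -0.2] turn -0.3 j6 -1.07 op 0.641
```

{"fn": "arm_command", "kwargs": {"targets": [[-37,-33,0,0,0],[-74,-67,0,0,0],[-111,-100,0,0,0],[-111,-100,0,0,0]]}}

```text
t: 1.2
eef_pos: [547.5, 409.0, 177.0]
tcp_rot: [-3.141, 0.001, -2.894]
ft_force: [-0.7, -0.1, 0.7]
opening: 0.303
grip_force: 0.0
```

```bash
python3 -c "
from h import *
cam('wrist','w1.png');go(545,412,45,15)"
```

```text
at [545.1 410.4 177. ] t 1.2 shift [ -0.4   1.6 132. ] turn -0.7 j6 -1.27 op 0.259
```

View pics/w1.png

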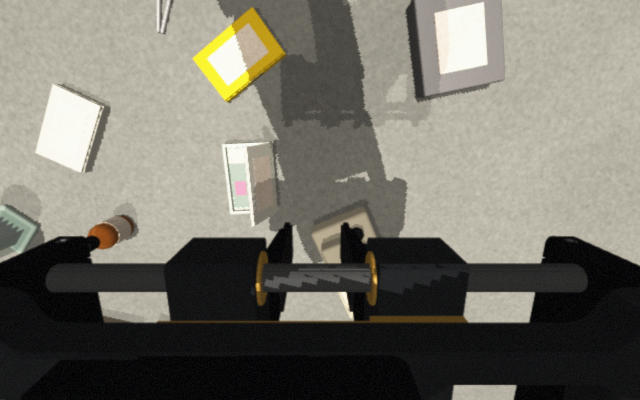

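The wrist picture shows the open case at about (250,180), its lid near upright with the free edge at column 250 and the hinge near column 276. The shut case is at (70,128). The counter lies at (345,235), beyond the fingers.

{"fn": "arm_command", "kwargs": {"targets": [[0,-17,33,0,0],[0,-17,66,0,0],[0,-17,99,0,0],[0,-17,130,0,0],[0,-17,130,0,0]]}}

```text
t: 1.75
eef_pos: [544.2, 395.5, 44.0]
tcp_rot: [-3.14, -0.007, -2.888]
ft_force: [-0.6, -0.3, -0.4]
opening: 0.002
grip_force: 0.0
```

{"fn": "arm_command", "kwargs": {"targets": [[0,-12,0,0,0],[0,-24,0,0,0],[0,-34,0,0,0],[0,-44,0,0,0],[0,-52,0,0,0]]}}

```text
t: 2.25
eef_pos: [560.7, 344.5, 48.6]
tcp_rot: [3.141, 0.001, -2.89]
ft_force: [-0.1, 1.1, -0.1]
opening: 0.003
grip_force: 0.0
```

```bash
python3 -c "
from h import *
go(568,326,45,15)"
```

```text
at [560.7 344.5  48.6] t 2.2 shift [ -2.5 -19.7   3.6] turn -0.6 j6 -1.37 op 0.003
```

{"fn": "arm_command", "kwargs": {"targets": [[0,-5,0,0,0],[0,-10,0,0,0],[0,-14,0,0,0],[0,-14,0,0,0],[0,-14,0,0,0]]}}

```text
t: 2.75
eef_pos: [563.5, 332.2, 47.7]
tcp_rot: [3.141, -0.0, -2.889]
ft_force: [0.1, 0.1, -0.2]
opening: 0.001
grip_force: 0.0
```

{"fn": "arm_command", "kwargs": {"targets": [[0,0,-33,0,0.5],[0,0,-66,0,0.9],[0,0,-100,0,1],[0,0,-133,0,1],[0,0,-133,0,1]]}}

```text
t: 3.25
eef_pos: [565.0, 333.2, 185.5]
tcp_rot: [3.14, 0.007, -2.888]
ft_force: [-1.6, 0.0, 0.4]
opening: 0.365
grip_force: 0.0
```

```bash
python3 -c "
from h import *
c=cam('wrist','w2.png')
t=cam('top');a=cv2.resize(t['frame'][170:250,235:345],None,fx=5,fy=5,interpolation=cv2.INTER_CUBIC);b=np.zeros((400,190,3),np.uint8)
cv2.imwrite('pics/w2.png',np.hstack([c['frame'][:240,:480],]).copy()[...,::-1])
cv2.imwrite('pics/t2.png',a[...,::-1])
go(568,326,45,15)"
```

```text
at [563.5 332.4 181.2] t 3.4 shift [ -2.6  -7.3 136.2] turn -0.5 j6 -1.39 op 0.449
```

View pics/w2.png

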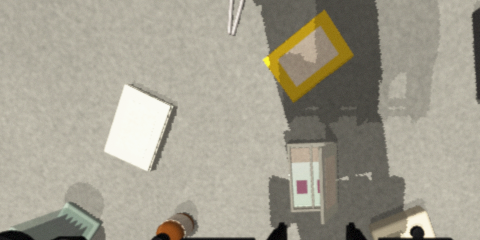

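The wrist picture shows the lid still up: the shell's -y edge is at column 290, the lid's free edge near column 315 and the hinge near column 337.

```bash
python3 - <<'E'
from h import *
c=cam('wrist')
for p,z in [((288,143),12),((292,210),12)]: print('edge',p,ray(c,*p,z).round(1))
for z in (12,45,60,69): print(z,ray(c,315,143,z).round(1),ray(c,322,222,z).round(1),ray(c,337,141,z).round(1),ray(c,336,210,z).round(1))
print(c['f'],c['W'][:3,3])
cv2.imwrite('pics/w3.png',cv2.resize(c['frame'][125:240,260:380],None,fx=5,fy=5,interpolation=cv2.INTER_CUBIC)[...,::-1])
E
```

```text
edge (288, 143) [529.3 287.7  12. ]
edge (292, 210) [611.1 312.1  12. ]
12 [521.  319.7  12. ] [617.2 353.8  12. ] [512.  345.1  12. ] [596.9 367.2  12. ]
45 [518.7 319.3  45. ] [606.5 350.4  45. ] [510.5 342.4  45. ] [587.9 362.6  45. ]
60 [517.7 319.1  60. ] [601.6 348.8  60. ] [509.8 341.2  60. ] [583.9 360.5  60. ]
69 [517.1 318.9  69. ] [598.6 347.9  69. ] [509.4 340.5  69. ] [581.4 359.2  69. ]
303.19244877147895 [494.92746443 314.80118861 387.54904111]
```

View pics/w3.png

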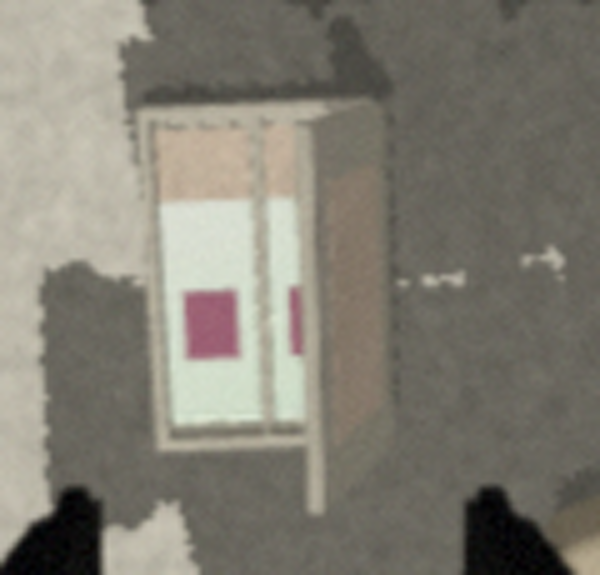

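```bash
python3 - <<'E'
from h import *
c=cam('wrist'); a=cv2.imread('pics/w2.png')[...,::-1].astype(int); b=c['frame'][:240,:480].astype(int)
d=abs(a-b).sum(2)>60; print(d[120:235,270:350].sum(), np.argwhere(d).mean(0) if d.any() else 0)
cv2.imwrite('pics/w4.png',c['frame'][...,::-1])
n=np.array([-.27,.963])
E0=ray(c,288,147,12)[:2];E1=ray(c,292,214.4,12)[:2];print(E0,E1,np.linalg.norm(E1-E0),np.degrees(np.arctan2(*(E1-E0)[::-1])))
for z in (58,63,66,69):
    L=(ray(c,321,149,z)+ray(c,323,227.4,z))[:2]/2; o=(L-(E0+E1)/2)@n; print(z,o,'h',58-o, 'len',np.linalg.norm((ray(c,321,149,z)-ray(c,323,227.4,z))),'theta',np.arctan2(z-12,58-o), 'L',np.hypot(z-12,58-o))
E
```

```text
1356 [159.9686747  269.35409639]
[533.2080244  288.57070485] [615.85380728 313.15595453] 86.2250539607633 16.566550167441456
58 39.403211358237556 h 18.596788641762444 len 89.07913197704511 theta 1.1866074556228383 L 49.61693811377708
63 39.33427639607962 h 18.665723603920377 len 87.72378236674409 theta 1.2199440978561467 L 54.30846377552904
66 39.292915418784794 h 18.707084581215206 len 86.91057260056341 theta 1.2373076807590897 L 57.14853465775601
69 39.251554441489965 h 18.748445558510035 len 86.09736283438272 theta 1.253022929329434 L 60.00420161005739
```

{"fn": "arm_command", "kwargs": {"targets": [[0,35,0,0,0],[0,65,0,0,0],[0,65,0,0,0],[0,65,0,0,0],[0,65,0,0,0]]}}

```text
t: 3.95
eef_pos: [547.3, 394.1, 179.9]
tcp_rot: [-3.141, -0.001, -2.889]
ft_force: [-0.4, -1.0, 0.3]
opening: 0.231
grip_force: 0.0
```

{"fn": "arm_command", "kwargs": {"targets": [[0,0,35,0,0],[0,0,70,0,0],[0,0,105,0,0],[0,0,138,0,0],[0,0,138,0,0]]}}

```text
t: 4.45
eef_pos: [545.7, 392.7, 38.5]
tcp_rot: [-3.14, -0.007, -2.89]
ft_force: [0.0, 0.2, -0.3]
opening: 0.006
grip_force: 0.0
```

{"fn": "arm_command", "kwargs": {"targets": [[0,-15,0,0,0],[0,-30,0,0,0],[0,-42,0,0,0],[0,-50,0,0,0],[0,-58,0,0,0]]}}

```text
t: 4.95
eef_pos: [562.5, 337.9, 43.7]
tcp_rot: [3.141, 0.001, -2.89]
ft_force: [-0.5, 0.4, -0.2]
opening: 0.005
grip_force: 0.0
```

{"fn": "arm_command", "kwargs": {"targets": [[0,-7,0,0,0],[0,-14,0,0,0],[0,-21,0,0,0],[0,-28,0,0,0],[0,-28,0,0,0]]}}

```text
t: 5.45
eef_pos: [569.0, 311.0, 42.7]
tcp_rot: [-3.142, -0.0, -2.89]
ft_force: [-0.9, -0.0, 1.2]
opening: 0.005
grip_force: 0.0
```

```bash
python3 - <<'E'
from h import *
go(566.3,328.7,45,16.5); print(env.state()['ft_force'])
t=cam('side');cv2.imwrite('pics/s2.png',cv2.resize(t['frame'][110:230,220:380],None,fx=4,fy=4,interpolation=cv2.INTER_CUBIC)[...,::-1])
E
```

```text
at [569.  311.   42.7] t 5.5 shift [-1.8 17.9 -2.3] turn -2.1 j6 -1.42 op 0.005
[-0.89428575 -0.0259063   1.23443706]
```

View pics/s2.png

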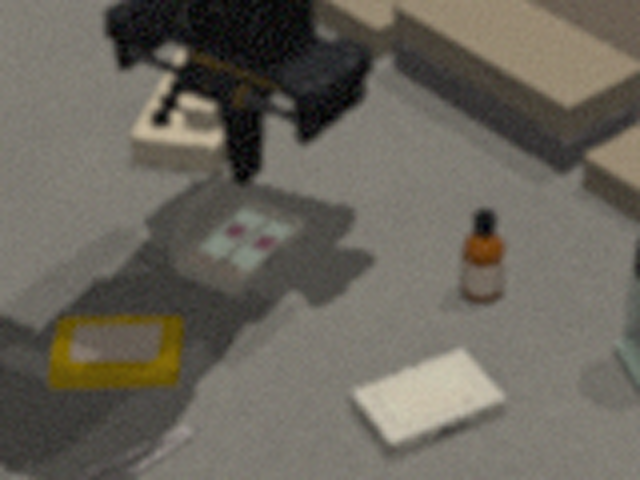

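The side crop shows the fingertip at crop (243,180) and the case's open shell at about (245,245). No lid is visible, so I'll check this against the projected geometry.

```bash
python3 - <<'E'
from h import *
t=cam('side')
P=lambda p:((proj(t,p)-[220,110])*4).round()
print('tcp',P(env.state()['eef_pos']))
C=np.array([566.3,328.7]);a=np.radians(16.5);x=np.array([np.cos(a),np.sin(a)]);y=np.array([-np.sin(a),np.cos(a)])
for i in (-44,44):
  for j in (-29,29): print(i,j,P(np.r_[C+i*x+j*y,12]))
print('lid1.24',P(np.r_[C+y*10-44*x,66]),P(np.r_[C+y*10+44*x,66]))
print('lid2.3',P(np.r_[C+y*67-44*x,54]),P(np.r_[C+y*67+44*x,54]))
E
```

```text
tcp [248. 214.]
-44 -29 [230. 282.]
-44 29 [168. 255.]
44 -29 [300. 219.]
44 29 [239. 195.]
lid1.24 [180. 206.] [254. 145.]
lid2.3 [121. 193.] [195. 135.]
```

{"fn": "arm_command", "kwargs": {"targets": [[0,4,0,0,0],[0,8,0,0,0],[0,8,0,0,0],[0,8,0,0,0],[0,8,0,0,0]]}}

```text
t: 6.05
eef_pos: [566.8, 319.5, 42.7]
tcp_rot: [3.142, 0.0, -2.889]
ft_force: [-0.5, 0.5, -0.2]
opening: 0.002
grip_force: 0.0
```

```bash
python3 - <<'E'
from h import *
t=cam('side');a=cv2.resize(t['frame'][130:200,240:330],None,fx=4,fy=4,interpolation=cv2.INTER_CUBIC)
a=np.clip(a.astype(float)*1.8,0,255).astype(np.uint8)
w=cam('wrist');b=cv2.resize(w['frame'][110:250,230:410],None,fx=2,fy=2)
im=np.zeros((280,730,3),np.uint8);im[:,:360]=a;im[:,365:725]=b
cv2.imwrite('pics/s3.png',im[...,::-1])
E
```

```text
(no output)
```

View pics/s3.png

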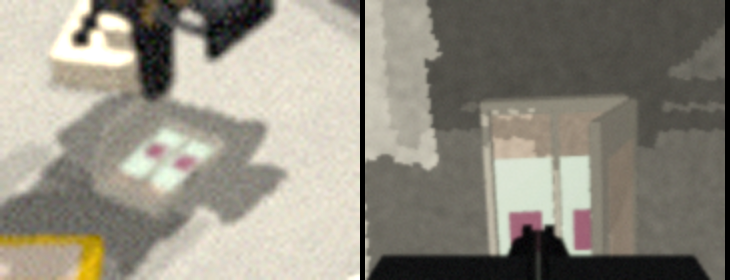

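The side crop shows the fingertip ending at about (155,98), roughly 8 px above where the TCP projects. The wrist crop shows the lid still at about 1.2 rad, with its free edge at crop column 597 and the hinge at column 635. I'll take one larger composite view to settle the conflict.

```bash
python3 - <<'E'
from h import *
def crop(n,u,v,w,h,k,g=1.0):
    f=cam(n)['frame'][v:v+h,u:u+w]; f=cv2.resize(f,None,fx=k,fy=k,interpolation=cv2.INTER_CUBIC)
    return np.clip(255*(f/255.)**(1/g),0,255).astype(np.uint8)
a=crop('side',250,130,66,50,6,1.8); b=crop('top',235,170,66,50,6,1.8); d=crop('wrist',270,130,130,98,3,1.6)
im=np.zeros((600,800,3),np.uint8); im[:300,:396]=a; im[:300,400:796]=b; im[304:598,:390]=d
cv2.imwrite('pics/c4.png',im[...,::-1])
E
```

```text
(no output)
```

View pics/c4.png

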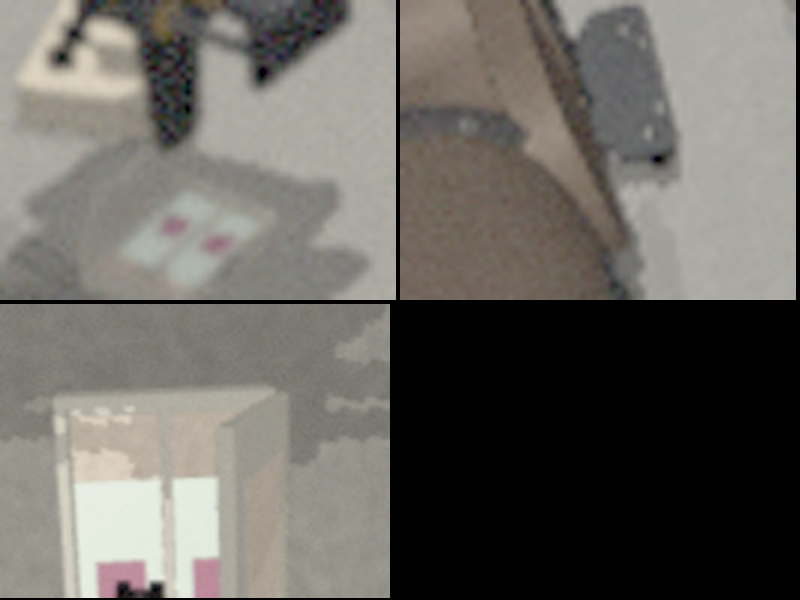

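The composite shows the lid clearly still at about 1.2 rad (free edge at wrist crop column 225, hinge at 285), with the fingertips over the open shell. I'll go back outside the lid and push in stages, reading the lid edge numerically.

{"fn": "arm_command", "kwargs": {"targets": [[0,0,-28,0,0],[0,0,-55,0,0],[0,45,-55,0,0],[0,80,-55,0,0],[0,80,-55,0,0]]}}

```text
t: 6.8
eef_pos: [545.6, 400.2, 97.9]
tcp_rot: [3.141, 0.001, -2.886]
ft_force: [-0.2, -0.7, -0.1]
opening: 0.004
grip_force: 0.0
```

{"fn": "arm_command", "kwargs": {"targets": [[0,0,20,0,0],[0,0,40,0,0],[0,0,55,0,0],[0,0,55,0,0],[0,-22,55,0,0]]}}

```text
t: 7.3
eef_pos: [552.0, 376.7, 42.8]
tcp_rot: [3.141, 0.0, -2.887]
ft_force: [0.2, 0.0, -0.5]
opening: 0.001
grip_force: 0.0
```

```bash
cat >> h.py <<'E'
C=np.array([566.3,328.7]);a_=np.radians(16.5);X=np.array([np.cos(a_),np.sin(a_)]);Y=np.array([-np.sin(a_),np.cos(a_)])
def lid(xo=-25,img=None):
    """brightness-edge profile across case at own x=xo, plus predicted columns of lid for angles"""
    c=cam('wrist'); s=env.state(); print('own y of tcp',((np.array(s['eef_pos'][:2])-C)@Y).round(1),'z',s['eef_pos'][2].round(1),'ft',s['ft_force'].round(1))
    g=c['frame'].astype(int)
    for th in (0,.5,.8,1,1.2,1.4,1.57,1.8):
        P=np.r_[C+xo*X+(29-57*np.cos(th))*Y,12+57*np.sin(th)]; u,v=proj(c,P)
        print(th,'uv',(round(u),round(v)),[g[int(round(v)),int(round(u))+k].tolist() for k in (-6,-3,0,3,6)] if 8<u<630 and 0<=v<400 else '')
E
python3 -c "
from h import *
lid()"
```

```text
own y of tcp 46.2 z 43.1 ft [ 1.8 -0.7  0.7]
0 uv (217, 183) [[201, 195, 181], [228, 227, 211], [252, 252, 248], [116, 113, 102], [253, 253, 248]]
0.5 uv (215, 191) [[192, 185, 172], [199, 194, 176], [225, 223, 207], [252, 252, 247], [109, 107, 95]]
0.8 uv (224, 195) [[252, 252, 248], [119, 117, 105], [224, 232, 216], [215, 228, 209], [217, 227, 210]]
1 uv (234, 197) [[216, 227, 209], [214, 227, 209], [215, 228, 210], [216, 229, 211], [217, 227, 210]]
1.2 uv (248, 198) [[219, 228, 212], [217, 228, 209], [175, 181, 164], [137, 132, 120], [121, 117, 106]]
1.4 uv (265, 199) [[114, 109, 98], [128, 117, 105], [132, 121, 105], [136, 124, 110], [130, 116, 101]]
1.57 uv (280, 199) [[132, 117, 107], [128, 118, 102], [142, 128, 112], [140, 126, 111], [135, 123, 109]]
1.8 uv (302, 198) [[111, 107, 98], [114, 111, 101], [111, 108, 99], [113, 109, 100], [110, 106, 98]]
```

{"fn": "arm_command", "kwargs": {"targets": [[0,-10,0,0,0],[0,-20,0,0,0],[0,-30,0,0,0],[0,-38,0,0,0],[0,-38,0,0,0]]}}

```text
t: 7.85
eef_pos: [562.2, 337.8, 42.9]
tcp_rot: [3.142, 0.0, -2.89]
ft_force: [-0.2, 0.2, -0.7]
opening: 0.004
grip_force: 0.0
```

```bash
python3 -c "
from h import *
lid()"
```

```text
own y of tcp 10.5 z 42.9 ft [-0.2 -0.6 -0.2]
0 uv (268, 183) [[175, 172, 157], [152, 147, 132], [173, 168, 151], [167, 152, 133], [201, 184, 161]]
0.5 uv (272, 191) [[169, 162, 147], [163, 158, 142], [214, 224, 208], [217, 227, 210], [218, 227, 213]]
0.8 uv (284, 195) [[219, 228, 216], [222, 228, 215], [217, 226, 213], [220, 228, 213], [219, 227, 214]]
1 uv (297, 197) [[220, 227, 214], [221, 227, 212], [219, 227, 211], [199, 207, 188], [171, 167, 150]]
1.2 uv (312, 198) [[218, 227, 209], [218, 228, 212], [164, 168, 152], [137, 131, 118], [117, 114, 102]]
1.4 uv (330, 199) [[129, 116, 102], [131, 118, 104], [126, 115, 100], [126, 116, 101], [128, 115, 99]]
1.57 uv (346, 199) [[119, 116, 102], [109, 107, 97], [115, 111, 102], [108, 106, 98], [109, 104, 96]]
1.8 uv (367, 197) [[112, 113, 102], [114, 109, 99], [107, 106, 98], [108, 105, 95], [109, 106, 97]]
```

{"fn": "arm_command", "kwargs": {"targets": [[0,-4,0,0,0],[0,-8,0,0,0],[0,-10,0,0,0],[0,-10,0,0,0]]}}

```text
t: 8.3
eef_pos: [564.4, 329.0, 42.7]
tcp_rot: [3.142, -0.0, -2.889]
ft_force: [0.0, 0.3, -0.2]
opening: 0.004
grip_force: 0.0
```

```bash
python3 -c "
from h import *
lid()"
```

```text
own y of tcp 1.0 z 42.8 ft [ 0.4 -1.  -0.5]
0 uv (279, 184) [[114, 112, 104], [140, 136, 122], [178, 172, 155], [160, 149, 131], [200, 185, 163]]
0.5 uv (284, 191) [[186, 179, 162], [140, 137, 123], [219, 226, 211], [216, 226, 211], [223, 228, 214]]
0.8 uv (298, 195) [[218, 227, 212], [219, 228, 213], [220, 227, 210], [217, 228, 210], [218, 227, 209]]
1 uv (311, 197) [[218, 228, 212], [219, 228, 211], [200, 208, 190], [176, 171, 154], [214, 226, 208]]
1.2 uv (327, 199) [[213, 226, 208], [212, 226, 206], [152, 151, 134], [138, 134, 120], [117, 111, 100]]
1.4 uv (345, 199) [[125, 112, 98], [127, 113, 101], [127, 112, 98], [126, 114, 99], [122, 115, 101]]
1.57 uv (361, 199) [[111, 110, 100], [110, 109, 100], [111, 110, 100], [110, 109, 99], [110, 107, 98]]
1.8 uv (381, 198) [[117, 112, 105], [110, 106, 96], [108, 104, 94], [107, 105, 98], [107, 104, 95]]
```

{"fn": "arm_command", "kwargs": {"targets": [[0,0,-25,0,0],[0,0,-50,0,0],[0,35,-50,0,0],[0,55,-50,0,0],[0,55,-50,0,0]]}}

```text
t: 8.85
eef_pos: [549.4, 384.7, 92.2]
tcp_rot: [3.141, -0.0, -2.886]
ft_force: [0.3, -0.3, -0.0]
opening: 0.006
grip_force: 0.0
```

{"fn": "arm_command", "kwargs": {"targets": [[0,0,25,0,0],[0,0,50,0,0],[0,0,68,0,0],[0,0,68,0,0],[0,-10,68,0,0]]}}

```text
t: 9.35
eef_pos: [552.9, 372.9, 24.6]
tcp_rot: [-3.142, -0.001, -2.888]
ft_force: [0.2, -0.1, 0.7]
opening: 0.0
grip_force: 0.0
```

{"fn": "arm_command", "kwargs": {"targets": [[0,-8,0,0,0],[0,-16,0,0,0],[0,-24,0,0,0],[0,-32,0,0,0],[0,-32,0,0,0]]}}

```text
t: 9.85
eef_pos: [561.5, 340.6, 25.1]
tcp_rot: [3.142, 0.0, -2.89]
ft_force: [-0.4, 1.3, 0.8]
opening: 0.007
grip_force: 0.0
```

```bash
python3 -c "
from h import *
lid()
t=cam('side')
print((proj(t,env.state()['eef_pos'])))
u,v=proj(t,env.state()['eef_pos']).round().astype(int)
print(t['frame'][v-20:v+12,u-6:u+7].mean(2).round().astype(int))"
```

```text
own y of tcp 13.4 z 25.0 ft [-0.9  0.5 -0.2]
0 uv (260, 188) [[204, 199, 184], [146, 141, 129], [139, 139, 122], [123, 113, 101], [164, 147, 129]]
0.5 uv (263, 197) [[141, 136, 126], [192, 187, 167], [117, 115, 102], [223, 230, 216], [224, 230, 215]]
0.8 uv (276, 202) [[221, 229, 214], [223, 230, 215], [222, 231, 214], [223, 230, 215], [222, 229, 215]]
1 uv (290, 204) [[221, 229, 213], [218, 227, 212], [137, 135, 120], [142, 138, 121], [124, 119, 105]]
1.2 uv (307, 206) [[124, 122, 110], [138, 127, 112], [140, 126, 111], [144, 130, 115], [139, 125, 109]]
1.4 uv (326, 207) [[140, 127, 111], [133, 121, 105], [142, 127, 112], [136, 124, 109], [138, 127, 110]]
1.57 uv (344, 207) [[132, 125, 116], [112, 108, 99], [115, 112, 104], [118, 114, 104], [113, 112, 103]]
1.8 uv (367, 205) [[116, 113, 102], [117, 111, 105], [114, 110, 103], [113, 112, 100], [110, 106, 97]]
[274.38649644 164.58775587]
[[ 52  17   9  13  33  11   9   5  23  41  82 108 120]
 [ 49  26   5  12  12  20  18   9  23  55  91 117 126]
 [ 50  34   6  11  14  17  14  15  27  66 108 122 124]
 [ 63  26  14  21  14  18  15   5  
[... 860 characters left out ...]
88  83  79  75  77  88  94 105 115 129]
 [ 68  77  88  89  80  75  83  84  95 103 105 114 121]
 [ 77  81  80  82  74  82  91  99 104  99  83  88  92]
 [ 83  74  78  76  82  88 107 112 103  82  66  66  77]
 [ 85  82  74  80  95 108 119 116 103  77  72  74  89]
 [ 81  78  78  89 110 118 126 125 117 110  96  99 100]
 [ 79  81  95 110 125 128 128 136 128 125 119 108 109]
 [ 83  92 105 117 130 131 129 134 130 131 116 108 115]
 [ 86  93 103 118 125 128 132 130 124 117 110 114 125]
 [ 87  95  94 100 110 113 123 123 115 105 114 125 131]
 [ 90  92  91  90  95 102 107 107 100 110 122 134 131]
 [ 91  87  93  92  92  89  88  86  91 103 119 125 128]
 [ 84  89  88  89  87  86  88  91  96 101 106 112 125]]
```

The lid is moving now, at about 1.0 rad. The effective fingertip sits about 18 mm above the reported TCP, so I'll keep pushing at this lower height.

{"fn": "arm_command", "kwargs": {"targets": [[0,-6,0,0,0],[0,-12,0,0,0],[0,-18,0,0,0],[0,-22,0,0,0],[0,-22,0,0,0]]}}

```text
t: 10.45
eef_pos: [566.8, 319.8, 24.8]
tcp_rot: [3.142, 0.0, -2.89]
ft_force: [0.3, 0.1, -0.3]
opening: 0.01
grip_force: 0.0
```

```bash
python3 -c "
from h import *
lid()"
```

```text
own y of tcp -8.3 z 24.8 ft [-0.2  0.9 -0. ]
0 uv (289, 188) [[112, 109, 101], [125, 120, 109], [148, 141, 125], [146, 139, 127], [150, 145, 131]]
0.5 uv (296, 197) [[152, 148, 133], [148, 144, 127], [146, 141, 128], [179, 177, 158], [162, 148, 130]]
0.8 uv (312, 202) [[202, 185, 163], [180, 164, 143], [154, 138, 121], [157, 141, 124], [155, 141, 124]]
1 uv (327, 204) [[156, 140, 124], [157, 145, 127], [159, 145, 128], [157, 143, 126], [157, 144, 127]]
1.2 uv (345, 206) [[189, 171, 153], [209, 192, 172], [169, 153, 133], [161, 149, 131], [145, 141, 125]]
1.4 uv (365, 207) [[151, 146, 131], [150, 146, 129], [127, 121, 111], [114, 110, 101], [118, 117, 108]]
1.57 uv (382, 207) [[113, 110, 102], [112, 111, 101], [109, 106, 98], [110, 108, 98], [115, 114, 104]]
1.8 uv (405, 205) [[106, 105, 95], [108, 107, 97], [106, 105, 94], [109, 105, 99], [112, 111, 101]]
```

The lid is shut: the profile is uniform across the plate. Next I'll raise the arm, open the gripper and centre over this case.

{"fn": "arm_command", "kwargs": {"targets": [[0,0,-30,0,0.5],[0,0,-60,0,1],[0,0,-95,0,1],[0,9,-95,-2,1],[0,9,-95,-2,1]]}}

```text
t: 11.0
eef_pos: [564.2, 330.1, 120.3]
tcp_rot: [3.141, 0.001, -2.852]
ft_force: [-0.5, -0.4, -0.5]
opening: 0.366
grip_force: 0.0
```

{"fn": "arm_command", "kwargs": {"targets": [[0,0,0,0,1],[0,0,0,0,1],[0,0,0,0,1],[0,0,0,0,1],[0,0,0,0,1]]}}

```text
t: 11.5
eef_pos: [564.3, 329.0, 119.4]
tcp_rot: [-3.142, -0.0, -2.854]
ft_force: [-0.3, 0.5, -0.5]
opening: 0.788
grip_force: 0.0
```

```bash
cat >> h.py <<'E'
def edge(c,A,B,z,n=15,w=10,tr=None):
    """refine a plate side: sample normals to segment A-B (world xy at height z) in the picture; returns line pts at strongest gradient"""
    g=cv2.GaussianBlur(c['frame'].astype(np.float32).mean(2),(0,0),.8); A=np.array(A,float);B=np.array(B,float)
    d=(B-A)/np.linalg.norm(B-A); nn=np.array([-d[1],d[0]]); out=[]
    o=np.arange(-w,w+.01,.5)
    for t in np.linspace(.1,.9,n):
        P=[proj(c,np.r_[A+(B-A)*t+nn*k,z]) for k in o]
        m=np.array(P,np.float32); pr=cv2.remap(g,m[:,0].copy(),m[:,1].copy(),cv2.INTER_LINEAR).ravel()
        gr=abs(np.gradient(pr)); i=gr.argmax(); out.append((t,o[i],gr[i]))
    out=np.array(out); med=np.median(out[:,1]); k=abs(out[:,1]-med)<3
    p=np.polyfit(out[k,0],out[k,1],1); return np.polyval(p,.5),np.degrees(p[0]/np.linalg.norm(B-A)),k.sum(),np.median(out[:,2])
def fit(c,C,yaw,z,hx=44,hy=28,it=3,w=10):
    C=np.array(C,float)
    for _ in range(it):
        a=np.radians(yaw);X=np.array([np.cos(a),np.sin(a)]);Y=np.array([-X[1],X[0]])
        q=[C+hx*X-hy*Y,C+hx*X+hy*Y,C-hx*X+hy*Y,C-hx*X-hy*Y]
        r=[edge(c,q[i],q[(i+1)%4],z,w=w) for i in range(4)]  # normals: -X,-Y,+X,+Y
        dx=(r[2][0]-r[0][0])/2; dy=(r[3][0]-r[1][0])/2
        C=C+dx*X+dy*Y; yaw+=(r[1][1]+r[3][1])/2; 
    print('C',C.round(1),'yaw',round(yaw,1),'resid(outward -)',[(round(e[0],1),round(e[1],1),int(e[2]),round(float(e[3]),1)) for e in r])
    return C,yaw
E
python3 - <<'E'
from h import *
go(566.3,328.7,45,16.5)
c=cam('wrist','w6.png'); fit(c,C,16.5,16)
print([proj(c,np.r_[C+i*X+j*Y,16]).round() for i in(-44,44) for j in (-28,28)])
t=cam('top'); fit(t,(562.4,105.3),-10.6,16); fit(t,(524.5,-200.2),8.4,19)
E
```

```text
at [564.3 329.  119.4] t 11.5 shift [-1.9 -0.8 74.4] turn -0.0 j6 -1.43 op 0.788
C [567.2 327.5] yaw 16.2 resid(outward -) [(np.float64(0.7), np.float64(0.9), 15, 11.0), (np.float64(-0.4), np.float64(-0.1), 15, 11.9), (np.float64(0.7), np.float64(1.9), 15, 11.7), (np.float64(-0.3), np.float64(0.1), 11, 11.8)]
[array([288., 150.]), array([343., 150.]), array([290., 232.]), array([341., 232.])]
C [563.6 107. ] yaw -11.9 resid(outward -) [(np.float64(0.0), np.float64(-2.2), 14, 3.5), (np.float64(0.2), np.float64(0.3), 15, 4.3), (np.float64(-0.3), np.float64(-0.5), 15, 4.6), (np.float64(0.5), np.float64(-0.8), 15, 3.8)]
C [ 526.6 -200.2] yaw 9.8 resid(outward -) [(np.float64(2.0), np.float64(1.6), 14, 1.5), (np.float64(0.4), np.float64(0.2), 15, 5.4), (np.float64(2.3), np.float64(1.5), 15, 2.4), (np.float64(0.0), np.float64(0.1), 15, 1.4)]
```

```bash
python3 -c "
from h import *
go(567.2,327.5,10,16.2)"
```

```text
at [564.3 329.1 119.6] t 11.6 shift [ -2.3  -2.3 109.6] turn 0.3 j6 -1.43 op 0.876
```

{"fn": "arm_command", "kwargs": {"targets": [[-2,-2,25,0,1],[-2,-2,50,0,1],[-2,-2,75,0,1],[-2,-2,100,0,1],[-2,-2,108,0,1]]}}

```text
t: 12.1
eef_pos: [565.7, 327.2, 9.4]
tcp_rot: [-3.141, -0.003, -2.854]
ft_force: [0.2, -0.0, -0.7]
opening: 1.003
grip_force: 0.0
```

{"fn": "arm_command", "kwargs": {"targets": [[0,0,2,0,1],[0,0,4,0,1],[0,0,6,0,1],[0,0,7,0,1],[0,0,7,0,1]]}}

```text
t: 12.6
eef_pos: [567.0, 327.9, 5.3]
tcp_rot: [3.141, 0.001, -2.854]
ft_force: [1.4, -0.9, -0.7]
opening: 0.997
grip_force: 0.0
```

```bash
python3 - <<'E'
from h import *
go(567.2,327.5,3,16.2); s=env.state(); print(s['ft_force'])
t=cam('side'); g=t['frame'].mean(2)
p=s['eef_pos']
for j in (-50,50):
    P=np.r_[p[:2]+j*Y,p[2]]; u,v=proj(t,P).round().astype(int); print(j,u,v); print(g[v-16:v+5,u-8:u+9].round().astype(int))
E
```

```text
at [567.  327.9   5.3] t 12.6 shift [-0.1 -0.5  2.3] turn 0.3 j6 -1.43 op 0.997
[ 1.44299398 -0.88189046 -0.66848142]
-50 293 177
[[109 104 101  88  62  36  10   8  26  24  46  69  75  74  70  79  71]
 [114 113 109 104  77  41  15  22  20  16  45  75  74  72  76  76  76]
 [115 110 114 107  76  33  22  15  21  32  38  67  76  75  72  73  76]
 [115 116 117 105  81  42  11  12   3  25  55  74  76  73  78  73  71]
 [116 113 118 111  87  44   9   7  11  42  65  76  78  76  75  80  74]
 [116 116 117 109  90  47  13  17  42  63  83  81  76  75  77  73  75]
 [115 116 117 111  89  44  26  44  61  80  86  79  79  73  71  77  80]
 [118 116 115 109  90  60  42  64  83  84  78  80  80  77  75  70  83]
 [115 115 112 113  97  72  62  80  82  83  77  77  70  74  73  78  83]
 [116 109 107 107  93  81  79  80  84  77  77  79  73  76  71  71  70]
 [113 114 107  95  85  80  87  79  85  76  75  71  77  79  71  75  73]
 [109 108  94  84  72  79  80  78  80  78  76  74  78  69  78  77  75]
 [103  93  75  64  68  80  79  75  79  76  73  76  79  77  70  72  72]
 [ 87  75  69  69  72  80  76  74  79  68  67  
[... 1324 characters left out ...]
 73  78  77  75  77  75  72  76  72  79  72  74  71  77  75]
 [ 73  74  70  78  74  69  78  77  78  70  74  69  77  73  74  76  73]
 [ 70  74  81  72  73  75  72  68  74  74  77  70  77  67  75  76  80]
 [ 68  78  79  66  75  73  73  79  74  77  74  71  77  77  78  85  95]
 [ 70  72  70  75  80  76  67  72  71  76  74  74  73  79  87 100 107]
 [ 64  61  72  75  76  72  70  73  80  79  74  75  77  93 102 107 109]
 [ 59  67  70  75  73  68  73  76  75  70  78  76  84 101 109 113 115]
 [ 55  55  65  61  65  57  65  74  78  75  80  74  87  96  99 107 114]
 [ 59  56  62  58  60  59  64  75  74  75  81  86  92  93 102 101 104]
 [ 62  62  60  64  63  61  64  76  75  82  88  87  96 100 105 102 100]]
```

The side picture puts the real fingertips about 18 mm above the reported TCP. I'll keep descending slowly, watching the force.

{"fn": "arm_command", "kwargs": {"targets": [[0,0,3,0,1],[0,0,6,0,1],[0,0,9,0,1],[0,0,11,0,1],[0,0,11,0,1]]}}

```text
t: 13.15
eef_pos: [566.6, 327.7, -6.7]
tcp_rot: [3.142, -0.001, -2.854]
ft_force: [0.5, 0.3, -0.4]
opening: 1.0
grip_force: 0.0
```

{"fn": "arm_command", "kwargs": {"targets": [[0,0,2,0,1],[0,0,4,0,1],[0,0,5,0,1],[0,0,6,0,1],[0,0,6,0,1]]}}

```text
t: 13.65
eef_pos: [566.7, 327.8, -12.4]
tcp_rot: [3.142, -0.0, -2.854]
ft_force: [-0.5, 0.2, -0.4]
opening: 1.0
grip_force: 0.0
```

{"fn": "arm_command", "kwargs": {"targets": [[0,0,1,0,1],[0,0,2,0,1],[0,0,2,0,1]]}}

```text
t: 13.95
eef_pos: [566.8, 327.8, -14.4]
tcp_rot: [3.142, -0.0, -2.854]
ft_force: [0.0, 0.7, -0.3]
opening: 0.998
grip_force: 0.0
```

{"fn": "arm_command", "kwargs": {"targets": [[0,0,1,0,1],[0,0,2,0,1],[0,0,2,0,1]]}}

```text
t: 14.25
eef_pos: [566.7, 327.8, -16.4]
tcp_rot: [3.142, -0.0, -2.854]
ft_force: [0.5, -0.3, -0.2]
opening: 1.002
grip_force: 0.0
```

{"fn": "arm_command", "kwargs": {"targets": [[0,0,1,0,1],[0,0,2,0,1],[0,0,2,0,1]]}}

```text
t: 14.55
eef_pos: [566.8, 327.8, -18.4]
tcp_rot: [3.142, -0.0, -2.854]
ft_force: [0.3, 0.1, -0.1]
opening: 1.0
grip_force: 0.0
```

{"fn": "arm_command", "kwargs": {"targets": [[0,0,1,0,1],[0,0,2,0,1],[0,0,2,0,1]]}}

```text
t: 14.85
eef_pos: [566.7, 327.8, -20.4]
tcp_rot: [3.142, -0.0, -2.854]
ft_force: [-0.3, 0.3, -0.7]
opening: 0.998
grip_force: 0.0
```

{"fn": "arm_command", "kwargs": {"targets": [[0,0,-1,0,0.7],[0,0,-1,0,0.5],[0,0,-1,0,0.5],[0,0,-1,0,0.5],[0,0,-1,0,0.5]]}}

```text
t: 15.35
eef_pos: [566.8, 327.8, -19.2]
tcp_rot: [3.142, 0.0, -2.854]
ft_force: [-1.0, -0.8, -0.3]
opening: 0.639
grip_force: 0.0
```

{"fn": "arm_command", "kwargs": {"targets": [[0,0,0,0,0.5],[0,0,0,0,0.5],[0,0,0,0,0.5]]}}

```text
t: 15.65
eef_pos: [566.8, 327.8, -19.2]
tcp_rot: [3.142, 0.0, -2.854]
ft_force: [0.4, 0.6, 0.6]
opening: 0.505
grip_force: 0.0
```

{"fn": "arm_command", "kwargs": {"targets": [[0,0,0,0,0.4],[0,0,0,0,0.4],[0,0,0,0,0.4]]}}

```text
t: 15.95
eef_pos: [566.8, 327.8, -19.3]
tcp_rot: [3.142, 0.0, -2.854]
ft_force: [1.4, -0.5, 0.2]
opening: 0.406
grip_force: 0.0
```

```bash
python3 - <<'E'
from h import *
s=env.state(); p=s['eef_pos']; print(p,s['opening'],s['grip_force'])
t=cam('side'); g=t['frame'].mean(2)
u,v=proj(t,p).round().astype(int); print(u,v)
# dark mask bottom row by column: fingers
for uu in range(u-22,u+23,2):
    col=g[v-40:v+10,uu]; k=np.where(col<40)[0]; print(uu,(k.max()+v-40) if len(k) else None,end=' | ')
for z in (0,16,36): print(z,proj(t,np.r_[p[:2],p[2]+z]).round(1))
E
```

```text
[566.8092128  327.77512365 -19.25139493] 0.4061071870598716 0.0
280 177
258 143 | 260 147 | 262 147 | 264 144 | 266 146 | 268 154 | 270 164 | 272 166 | 274 164 | 276 153 | 278 154 | 280 155 | 282 159 | 284 170 | 286 169 | 288 152 | 290 150 | 292 160 | 294 161 | 296 158 | 298 156 | 300 154 | 302 153 | 0 [279.7 177.3]
16 [279.3 173.3]
36 [278.8 168.1]
```

The fingertips project about 36 mm above the reported TCP, so they are still just above the case. I'll reopen and descend further.

{"fn": "arm_command", "kwargs": {"targets": [[0,0,-4,0,0.9],[0,0,-4,0,0.9],[0,0,-4,0,0.9],[0,0,-4,0,0.9],[0,0,-4,0,0.9]]}}

```text
t: 16.5
eef_pos: [566.8, 327.8, -15.3]
tcp_rot: [3.142, -0.0, -2.854]
ft_force: [0.1, -0.3, 0.2]
opening: 0.766
grip_force: 0.0
```

{"fn": "arm_command", "kwargs": {"targets": [[0,0,4,0,0.9],[0,0,8,0,0.9],[0,0,11,0,0.9],[0,0,14,0,0.9],[0,0,14,0,0.9]]}}

```text
t: 17.0
eef_pos: [566.6, 327.7, -29.8]
tcp_rot: [-3.142, -0.001, -2.854]
ft_force: [0.5, 0.3, -0.3]
opening: 0.903
grip_force: 0.0
```

{"fn": "arm_command", "kwargs": {"targets": [[0,0,2,0,0.9],[0,0,3,0,0.9],[0,0,3,0,0.9]]}}

```text
t: 17.3
eef_pos: [566.8, 327.8, -32.4]
tcp_rot: [3.142, -0.0, -2.854]
ft_force: [0.1, 0.1, -0.3]
opening: 0.902
grip_force: 0.0
```

{"fn": "arm_command", "kwargs": {"targets": [[0,0,1,0,0.9],[0,0,2,0,0.9],[0,0,2,0,0.9]]}}

```text
t: 17.6
eef_pos: [566.8, 327.8, -34.4]
tcp_rot: [3.142, -0.0, -2.854]
ft_force: [0.4, 1.1, 0.0]
opening: 0.901
grip_force: 0.0
```

{"fn": "arm_command", "kwargs": {"targets": [[0,0,1,0,0.9],[0,0,1,0,0.9]]}}

```text
t: 17.8
eef_pos: [566.8, 327.8, -35.3]
tcp_rot: [3.142, 0.0, -2.854]
ft_force: [0.1, -0.6, -0.2]
opening: 0.895
grip_force: 0.0
```

{"fn": "arm_command", "kwargs": {"targets": [[0,0,0,0,0.5],[0,0,0,0,0.5],[0,0,0,0,0.5],[0,0,0,0,0.5],[0,0,0,0,0.5]]}}

```text
t: 18.3
eef_pos: [566.8, 327.8, -35.2]
tcp_rot: [3.142, 0.0, -2.854]
ft_force: [0.1, -0.8, 0.3]
opening: 0.61
grip_force: 30.0
```

Gripped at opening 0.61 (58 mm) with 30 N. I'll lift and carry it.

{"fn": "arm_command", "kwargs": {"targets": [[0,0,-10,0,0.5],[0,0,-25,0,0.5],[0,0,-45,0,0.5],[0,0,-70,0,0.5],[0,0,-90,0,0.5]]}}

```text
t: 18.8
eef_pos: [567.2, 328.0, 57.5]
tcp_rot: [3.141, 0.002, -2.854]
ft_force: [1.0, 0.2, -0.7]
opening: 0.606
grip_force: 30.0
```

```bash
python3 - <<'E'
from h import *
go(540,-150,60,9.8); s=env.state(); print(s['grip_force'],s['ft_force'])
c=cam('wrist'); 
E
```

```text
at [567.2 328.   57.5] t 18.8 shift [ 161.7 -450.6   -2.9] turn 6.7 j6 -1.43 op 0.606
29.99973066151142 [ 1.00362481  0.21115912 -0.69402974]
```

{"fn": "arm_command", "kwargs": {"targets": [[10,-30,-5,2,0.5],[20,-70,-15,4,0.5],[30,-110,-30,6,0.5],[38,-150,-40,7,0.5],[45,-190,-50,7,0.5]]}}

```text
t: 19.35
eef_pos: [577.5, 131.3, 106.1]
tcp_rot: [3.142, 0.001, -2.977]
ft_force: [1.0, -0.2, -0.8]
opening: 0.602
grip_force: 30.0
```

```bash
python3 - <<'E'
from h import *
go(610,-205,110,9.8); print(env.state()['grip_force'])
E
```

```text
at [577.5 131.3 106.1] t 19.4 shift [  23.2 -337.1   -4. ] turn -0.3 j6 -1.62 op 0.602
30.00060126185417
```

{"fn": "arm_command", "kwargs": {"targets": [[3,-45,0,0,0.5],[6,-90,0,0,0.5],[9,-135,0,0,0.5],[12,-180,0,0,0.5],[15,-225,0,0,0.5]]}}

```text
t: 19.85
eef_pos: [599.8, -93.4, 105.5]
tcp_rot: [-3.141, 0.001, -2.976]
ft_force: [0.4, 1.9, -0.8]
opening: 0.609
grip_force: 30.0
```

{"fn": "arm_command", "kwargs": {"targets": [[3,-40,0,0,0.5],[6,-80,0,0,0.5],[8,-112,0,0,0.5],[8,-112,0,0,0.5],[8,-112,0,0,0.5]]}}

```text
t: 20.35
eef_pos: [610.1, -203.7, 105.0]
tcp_rot: [3.141, 0.0, -2.978]
ft_force: [0.1, -0.3, -1.1]
opening: 0.604
grip_force: 30.0
```

```bash
python3 - <<'E'
from h import *
go(610,-205,110,9.8); print(env.state()['grip_force'])
c=cam('wrist','w7.png'); fit(c,(526,-200),9.5,19); t=cam('top','t7.png'); 
T=env.state()
s=T['eef_pos']; 
# held case: underside ~ tip height; top face at z = s.z+36+14
for z in (s[2]+48,s[2]+52): fit(c,s[:2],9.8,z,w=8)
E
```

```text
at [ 610.1 -203.7  105. ] t 20.4 shift [ 0.3 -1.3 -5. ] turn -0.4 j6 -2.16 op 0.604
29.99997317790985
C [ 524.8 -199.7] yaw 10.0 resid(outward -) [(np.float64(0.6), np.float64(3.0), 7, 15.3), (np.float64(0.1), np.float64(0.9), 12, 9.9), (np.float64(0.8), np.float64(0.6), 15, 4.2), (np.float64(0.2), np.float64(-0.9), 15, 3.2)]
C [ 610.8 -203.5] yaw 9.7 resid(outward -) [(np.float64(-1.5), np.float64(-0.0), 15, 28.4), (np.float64(-1.3), np.float64(0.4), 10, 14.7), (np.float64(-1.2), np.float64(-2.5), 10, 31.8), (np.float64(-0.7), np.float64(0.1), 8, 22.7)]
C [ 609.  -204.6] yaw 7.9 resid(outward -) [(np.float64(-0.2), np.float64(1.5), 15, 29.5), (np.float64(-2.0), np.float64(1.7), 10, 10.6), (np.float64(-0.1), np.float64(-0.8), 10, 30.2), (np.float64(0.1), np.float64(-1.8), 7, 29.1)]
```

View pics/w7.png

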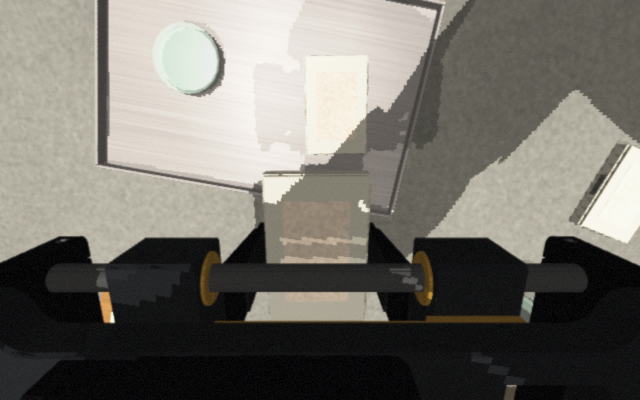

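The wrist picture shows the tray case at (305–368, 55–154) and the held case shut, its near end at about row 174. The dish is at (187,58). I'll check where the case sits in the grip and the ends of the tray case.

```bash
python3 - <<'E'
from h import *
c=cam('wrist'); p=env.state()['eef_pos']; a=np.radians(9.5);X=np.array([np.cos(a),np.sin(a)]);Y=np.array([-X[1],X[0]])
for uv in [(300,174),(316,172),(316,174),(316,178),(350,174)]:
    q=ray(c,*uv,p[2]+51)[:2]-p[:2]; print('held',uv,(q@X).round(1),(q@Y).round(1))
g=cv2.GaussianBlur(c['frame'].astype(np.float32).mean(2),(0,0),.6)
print('heldcol300',g[164:186,300].round().astype(int)); print('heldcol340',g[164:186,340].round().astype(int))
print('heldrow195',g[195,255:275].round().astype(int),g[195,360:380].round().astype(int))
print('row 70 ',g[70,298:312].round().astype(int),g[70,360:376].round().astype(int))
print('tray far',g[48:62,325].round().astype(int),g[48:62,350].round().astype(int),'near',g[146:162,318].round().astype(int),g[146:162,350].round().astype(int))
C0=np.array([524.8,-199.7])
for z in (15,19): print([ (C0-(ray(c,u,v,z)[:2])).round(1).tolist() for u,v in [(336,55),(336,154)]])
print([proj(c,np.r_[C0+i*44*X+j*28*Y,19]).round(1) for i in (-1,1) for j in (-1,1)])
t=cam('top'); fit(t,(525,-200),9.8,19)
E
```

```text
held (300, 174) -44.1 -8.7
held (316, 172) -45.1 -0.4
held (316, 174) -44.1 -0.4
held (316, 178) -41.9 -0.4
held (350, 174) -44.0 17.3
heldcol300 [227 213 207 204 200 190 163 130 116 140 196 184 176 191 200 202 194 166
 139 127 124 124]
heldcol340 [ 92  93  92  91  88  88  93  96  96 102 113 111 116 122 124 125 126 124
 124 123 124 123]
heldrow195 [ 97  98  97 100 102 104 115 161 208 228 235 237 236 237 237 236 236 236
 236 237] [125 124 125 126 125 125 124 122 118 115 118 123 125 126 125 124 124 124
 126 126]
row 70  [230 230 231 231 232 231 234 241 243 243 242 242 242 242] [239 239 239 239 236 218 188 196 213 218 218 218 218 217 217 216]
tray far [225 223 224 226 228 229 228 230 238 242 242 241 241 242] [224 223 223 224 222 216 207 227 238 240 240 240 240 240] near [240 239 240 239 239 239 232 208 205 211 211 211 209 206 206 206] [125 126 126 126 127 127 124 109  96  93  93  94  94  93  91  93]
[[43.8, 6.4], [-43.4, -9.6]]
[[43.0, 6.5], [-43.0, -9.3]]
[array([303.7,  54.4]), array([366.8,  54.3]), array([304.7, 154. ]), array([363.1, 154. ])]
C [ 527.1 -197.7] yaw 11.7 resid(outward -) [(np.float64(-0.1), np.float64(-0.9), 4, 3.6), (np.float64(3.0), np.float64(0.8), 14, 5.1), (np.float64(0.4), np.float64(2.4), 6, 1.6), (np.float64(1.8), np.float64(0.4), 6, 1.2)]
```

```bash
python3 -c "
from h import *
go(524.8,-199.7,-10,10)"
```

```text
at [ 610.4 -202.1  105. ] t 20.6 shift [ 84.   16.6 115. ] turn -0.4 j6 -2.16 op 0.607
```

{"fn": "arm_command", "kwargs": {"targets": [[30,6,0,0,0.5],[60,12,0,0,0.5],[84,16,30,0,0.5],[84,16,65,0,0.5],[84,16,95,0,0.5]]}}

```text
t: 21.05
eef_pos: [524.6, -200.6, 9.3]
tcp_rot: [-3.141, 0.001, -2.975]
ft_force: [1.4, -0.9, -1.4]
opening: 0.611
grip_force: 30.0
```

{"fn": "arm_command", "kwargs": {"targets": [[0,0,5,0,0.5],[0,0,10,0,0.5],[0,0,14,0,0.5],[0,0,14,0,0.5]]}}

```text
t: 21.45
eef_pos: [525.4, -201.4, -3.6]
tcp_rot: [-3.141, 0.001, -2.976]
ft_force: [-0.0, -0.6, -0.2]
opening: 0.607
grip_force: 30.0
```

```bash
python3 -c "
from h import *
go(524.8,-199.7,-15.8,10);print(env.state()['ft_force'])"
```

```text
at [ 525.4 -201.4   -3.6] t 21.4 shift [ 0.3  1.8 12.2] turn -0.5 j6 -2.22 op 0.607
[-0.0360517  -0.58452935 -0.1595054 ]
```

{"fn": "arm_command", "kwargs": {"targets": [[0,2,4,-0.5,0.5],[0,2,7,-0.5,0.5],[0,2,9,-0.5,0.5],[0,2,10,-0.5,0.5],[0,2,10,-0.5,0.5]]}}

```text
t: 21.95
eef_pos: [524.5, -199.4, -14.4]
tcp_rot: [3.141, -0.0, -2.967]
ft_force: [0.4, -0.0, -0.4]
opening: 0.606
grip_force: 30.0
```

{"fn": "arm_command", "kwargs": {"targets": [[0,0,0.5,0,0.5],[0,0,1,0,0.5],[0,0,1.5,0,0.5],[0,0,1.5,0,0.5]]}}

```text
t: 22.35
eef_pos: [524.5, -199.4, -15.8]
tcp_rot: [3.142, 0.0, -2.967]
ft_force: [-0.1, -0.1, -1.8]
opening: 0.604
grip_force: 30.0
```

```bash
python3 -c "
from h import *
go(524.8,-199.7,-15.8,10);print(env.state()['ft_force'])"
```

```text
at [ 524.5 -199.4  -15.8] t 22.4 shift [-0.2 -0.3 -0. ] turn -0.0 j6 -2.23 op 0.604
[-0.12884225 -0.11277804 -1.77996918]
```

{"fn": "arm_command", "kwargs": {"targets": [[0,0,0.5,0,0.5],[0,0,0.5,0,0.5],[0,0,0.5,0,0.5]]}}

```text
t: 22.65
eef_pos: [524.6, -199.5, -16.2]
tcp_rot: [-3.142, 0.0, -2.967]
ft_force: [0.4, 0.6, -0.4]
opening: 0.609
grip_force: 30.0
```

{"fn": "arm_command", "kwargs": {"targets": [[0,0,0.7,0,0.5],[0,0,0.7,0,0.5],[0,0,0.7,0,0.5]]}}

```text
t: 22.95
eef_pos: [524.6, -199.5, -16.4]
tcp_rot: [-3.141, 0.0, -2.967]
ft_force: [-1.6, 0.8, 8.9]
opening: 0.606
grip_force: 30.0
```

Touching (9 N). I'll ease off and release.

{"fn": "arm_command", "kwargs": {"targets": [[0,0,-0.5,0,0.63],[0,0,-0.5,0,0.66],[0,0,-0.5,0,0.72],[0,0,-0.5,0,0.8],[0,0,-0.5,0,0.8]]}}

```text
t: 23.45
eef_pos: [524.5, -199.4, -16.6]
tcp_rot: [3.141, -0.0, -2.967]
ft_force: [-0.0, -0.0, -0.4]
opening: 0.787
grip_force: 0.0
```

{"fn": "arm_command", "kwargs": {"targets": [[0,0,-5,0,0.8],[0,0,-15,0,0.85],[0,0,-40,0,0.9],[0,0,-75,0,0.9],[0,0,-110,0,0.9]]}}

```text
t: 23.95
eef_pos: [524.4, -199.3, 95.4]
tcp_rot: [3.141, -0.0, -2.967]
ft_force: [-0.1, -0.2, 1.3]
opening: 0.893
grip_force: 0.0
```

```bash
python3 -c "
from h import *
go(605,-202,110,10)"
```

```text
at [ 524.4 -199.3   95.4] t 23.9 shift [-79.  -16.6 -14.6] turn -0.0 j6 -2.23 op 0.893
```

{"fn": "arm_command", "kwargs": {"targets": [[-26,-5,-5,0,0.9],[-52,-11,-10,0,0.9],[-78,-16,-14,0,0.9],[-78,-16,-14,0,0.9],[-78,-16,-14,0,0.9]]}}

```text
t: 24.45
eef_pos: [603.7, -201.4, 107.7]
tcp_rot: [3.141, -0.0, -2.967]
ft_force: [0.0, -0.3, -0.2]
opening: 0.899
grip_force: 0.0
```

```bash
python3 - <<'E'
from h import *
c=cam('wrist','w8.png'); fit(c,(524.7,-199.5),10,35,w=7)
go(563.6+75,107,110,-11.9)
g=cv2.GaussianBlur(c['frame'].astype(np.float32).mean(2),(0,0),.6)
u,v=proj(c,[524.7,-199.5,35]); u,v=int(u),int(v); print(u,v,'L',g[v,u-42:u-22].round().astype(int),'R',g[v,u+22:u+42].round().astype(int)); print('far',g[v-64:v-42,u].round().astype(int),'near',g[v+42:v+62,u-15].round().astype(int))
a=np.radians(10);X=np.array([np.cos(a),np.sin(a)]);Y=np.array([-X[1],X[0]]);C=np.array([524.7,-199.5])
for z in (31,35,19,15): print(z,'ends/sides at hx44,hy29:',[proj(c,np.r_[C+q,z]).round(1).tolist() for q in (-44*X,44*X,-29*Y,29*Y)])
E
```

```text
C [ 525.1 -199.6] yaw 10.2 resid(outward -) [(np.float64(0.7), np.float64(-0.8), 8, 8.0), (np.float64(0.6), np.float64(-0.3), 13, 9.1), (np.float64(1.3), np.float64(-0.4), 15, 3.7), (np.float64(0.4), np.float64(-0.4), 14, 3.1)]
at [ 603.3 -201.4  107.6] t 24.5 shift [-88.3 297.6  -2.3] turn 21.9 j6 -2.17 op 0.9
333 112 L [227 227 228 228 229 229 229 229 228 226 226 230 233 238 239 239 239 239
 239 239] R [236 236 236 235 236 236 236 235 235 231 219 206 206 203 186 167 153 118
 102  95]
far [223 224 225 225 224 223 221 222 223 223 222 221 224 233 238 239 239 240
 239 239 240 239] near [236 236 239 244 247 247 247 244 233 229 229 228 227 227 223 206 192 190
 181 150]
31 ends/sides at hx44,hy29: [[334.4, 60.1], [333.1, 161.9], [301.4, 113.0], [366.0, 113.0]]
35 ends/sides at hx44,hy29: [[334.7, 59.1], [333.3, 162.5], [301.2, 112.9], [366.7, 112.9]]
19 ends/sides at hx44,hy29: [[333.6, 62.6], [332.4, 160.3], [302.1, 113.4], [363.9, 113.3]]
15 ends/sides at hx44,hy29: [[333.4, 63.5], [332.2, 159.8], [302.3, 113.5], [363.3, 113.4]]
```

First case placed well, at (525.1, −199.6), yaw 10.2. Now the second case.

{"fn": "arm_command", "kwargs": {"targets": [[-10,45,-2,5,0.9],[-20,90,-4,10,0.9],[-36,135,-4,15,0.9],[-54,180,-4,20,0.9],[-72,225,-4,22,0.9]]}}

```text
t: 25.0
eef_pos: [635.1, 33.8, 111.9]
tcp_rot: [-3.142, -0.0, 2.928]
ft_force: [0.8, -0.6, 0.8]
opening: 0.9
grip_force: 0.0
```

```bash
python3 -c "
from h import *
go(637,91.5,110,-11.9)"
```

```text
at [635.1  33.8 111.9] t 25.0 shift [10.4 56.7  1.9] turn -0.3 j6 -1.41 op 0.9
```

{"fn": "arm_command", "kwargs": {"targets": [[5,28,0,0,0.9],[10,56,0,0,0.9],[10,56,0,0,0.9],[10,56,0,0,0.9]]}}

```text
t: 25.4
eef_pos: [637.2, 89.2, 111.6]
tcp_rot: [-3.141, -0.0, 2.933]
ft_force: [0.2, 0.1, 0.2]
opening: 0.898
grip_force: 0.0
```

```bash
python3 - <<'E'
from h import *
c=cam('wrist','w9.png'); C,y=fit(c,(563.6,107),-11.9,16); go(C[0],C[1],20,y)
g=cv2.GaussianBlur(c['frame'].astype(np.float32).mean(2),(0,0),.6)
a=np.radians(y);X=np.array([np.cos(a),np.sin(a)]);Y=np.array([-X[1],X[0]])
print(y,[proj(c,np.r_[C+q,16]).round(1).tolist() for q in (-44*X,44*X,-28*Y,28*Y)])
u,v=map(int,proj(c,np.r_[C,16])); print('L',u-40,g[v,u-40:u-20].round().astype(int),'R',u+20,g[v,u+20:u+40].round().astype(int)); print('far',v-60,g[v-60:v-35,u].round().astype(int),'near',v+38,g[v+38:v+60,u].round().astype(int))
E
```

```text
C [561.3 106.5] yaw -11.6 resid(outward -) [(np.float64(0.9), np.float64(0.9), 15, 13.1), (np.float64(-1.4), np.float64(-0.5), 15, 9.5), (np.float64(0.9), np.float64(-0.7), 15, 11.9), (np.float64(-1.4), np.float64(0.3), 12, 10.5)]
at [637.4  88.5 111.6] t 25.4 shift [78.2  1.8 91.7] turn -0.5 j6 -1.33 op 0.897
-11.557912936335473 [[317.8, 63.4], [318.4, 158.9], [288.9, 113.2], [347.3, 112.7]]
L 278 [171 168 166 164 162 161 162 162 163 165 176 203 233 243 223 166 143 139
 140 139] R 338 [187 184 183 182 181 183 183 182 183 186 176 143 105  89  84  85  91  96
  90  83]
far 52 [ 79  80  81  78  78  80  80  80  81  81  81  84 101 129 140 140 139 140
 141 141 141 140 140 142 142] near 150 [181 182 182 182 184 183 180 170 138 117 110 110 109 108 110 109 107 106
 107 106 105 103]
```

{"fn": "arm_command", "kwargs": {"targets": [[30,1,0,0,0.9],[60,2,10,-0.5,0.9],[78,2,40,-0.5,0.9],[78,2,70,-0.5,0.9],[78,2,100,-0.5,0.9]]}}

```text
t: 25.95
eef_pos: [561.7, 106.1, 11.2]
tcp_rot: [3.141, 0.001, 2.939]
ft_force: [0.2, 0.3, 0.4]
opening: 0.901
grip_force: 0.0
```

```bash
python3 -c "
from h import *
go(561.3,106.5,-35.2,-11.6)"
```

```text
at [561.7 106.1  11.2] t 25.9 shift [ 0.5  0.3 46.4] turn -0.0 j6 -1.3 op 0.901
```

{"fn": "arm_command", "kwargs": {"targets": [[0,0,15,0,0.9],[0,0,27,0,0.9],[0,0,37,0,0.9],[0,0,43,0,0.9],[0,0,46,0,0.9]]}}

```text
t: 26.45
eef_pos: [562.2, 107.2, -34.6]
tcp_rot: [3.141, 0.0, 2.94]
ft_force: [0.6, -0.0, -0.1]
opening: 0.9
grip_force: 0.0
```

{"fn": "arm_command", "kwargs": {"targets": [[0,0,0,0,0.9],[0,0,0,0,0.7],[0,0,0,0,0.5],[0,0,0,0,0.5],[0,0,0,0,0.5]]}}

```text
t: 26.95
eef_pos: [562.2, 107.5, -34.2]
tcp_rot: [3.141, 0.0, 2.941]
ft_force: [-0.3, -0.4, -0.1]
opening: 0.618
grip_force: 0.0
```

{"fn": "arm_command", "kwargs": {"targets": [[0,0,0,0,0.5],[0,0,0,0,0.5],[0,0,0,0,0.5]]}}

```text
t: 27.25
eef_pos: [562.2, 107.5, -34.2]
tcp_rot: [3.141, 0.0, 2.941]
ft_force: [-0.8, 0.7, 3.9]
opening: 0.606
grip_force: 30.0
```

{"fn": "arm_command", "kwargs": {"targets": [[0,0,-10,0,0.5],[0,0,-30,0,0.5],[0,0,-55,0,0.5],[-10,-10,-85,0,0.5],[-20,-30,-115,-5,0.5]]}}

```text
t: 27.75
eef_pos: [575.6, 74.5, 82.1]
tcp_rot: [3.141, -0.0, 3.03]
ft_force: [1.5, -0.1, -0.6]
opening: 0.604
grip_force: 30.0
```

```bash
python3 -c "
from h import *
go(605,-202,107,10.1); print(env.state()['grip_force'])"
```

```text
at [575.6  74.5  82.1] t 27.8 shift [ -60.  -271.5  -24.9] turn -16.5 j6 -1.44 op 0.604
30.000034868717194
```

{"fn": "arm_command", "kwargs": {"targets": [[-10,-45,-5,-4,0.5],[-20,-90,-10,-8,0.5],[-30,-135,-15,-12,0.5],[-42,-180,-20,-16,0.5],[-50,-225,-25,-16.5,0.5]]}}

```text
t: 28.25
eef_pos: [599.8, -157.1, 106.3]
tcp_rot: [-3.141, 0.0, -2.965]
ft_force: [0.5, 0.7, -1.7]
opening: 0.606
grip_force: 30.0
```

{"fn": "arm_command", "kwargs": {"targets": [[0,-40,0,0,0.5],[0,-48,0,0,0.5],[0,-48,0,0,0.5],[0,-48,0,0,0.5]]}}

```text
t: 28.65
eef_pos: [607.7, -201.4, 105.5]
tcp_rot: [3.141, -0.001, -2.967]
ft_force: [-0.4, 0.2, -0.5]
opening: 0.606
grip_force: 30.0
```

```bash
python3 - <<'E'
from h import *
c=cam('wrist','w10.png'); p=env.state()['eef_pos']; C,y=fit(c,(525.1,-199.6),10.2,35,w=7)
print(env.state()['grip_force'])
g=cv2.GaussianBlur(c['frame'].astype(np.float32).mean(2),(0,0),.6)
for col in (285,300,316,330): print(col,g[164:186,col].round().astype(int))
print('held side row195',g[195,255:275].round().astype(int),g[195,360:380].round().astype(int))
a=np.radians(10.1);X=np.array([np.cos(a),np.sin(a)]);Y=np.array([-X[1],X[0]])
for uv in [(300,172),(300,174),(300,176)]:
    q=ray(c,*uv,p[2]+50)[:2]-p[:2]; print(uv,(q@X).round(1))
go(C[0],C[1],1,10.1)
E
```

```text
C [ 524.8 -199.6] yaw 9.7 resid(outward -) [(np.float64(1.6), np.float64(-2.6), 7, 14.6), (np.float64(0.3), np.float64(1.2), 12, 10.6), (np.float64(1.5), np.float64(-0.0), 15, 4.9), (np.float64(0.3), np.float64(-1.1), 15, 3.2)]
29.99988790601492
285 [235 235 228 190 140 118 128 158 157 196 226 235 237 237 237 237 237 237
 237 236 236 236]
300 [199 192 167 143 122 115 138 192 188 205 226 234 236 236 224 182 141 128
 125 123 124 125]
316 [102  93  90  93  97 100 103 112 112 115 121 123 124 125 125 125 125 123
 123 124 123 123]
330 [ 91  91  92  94  95  96 100 113 113 118 121 123 124 123 123 123 124 124
 123 124 125 125]
held side row195 [114 110 112 112 112 109 107 119 162 207 228 235 236 236 236 237 236 236
 236 236] [123 123 124 125 125 125 124 124 117 114 119 127 130 129 128 128 127 129
 127 126]
(300, 172) -45.0
(300, 174) -43.9
(300, 176) -42.9
at [ 607.9 -201.   105.6] t 28.7 shift [ 81.5  15.8 104.6] turn -0.1 j6 -2.17 op 0.608
```

{"fn": "arm_command", "kwargs": {"targets": [[30,6,0,0,0.5],[60,12,0,0,0.5],[80,16,30,0,0.5],[80,16,60,0,0.5],[80,16,85,0,0.5]]}}

```text
t: 29.2
eef_pos: [526.1, -199.0, 20.0]
tcp_rot: [3.142, 0.0, -2.966]
ft_force: [0.4, -0.6, 0.3]
opening: 0.609
grip_force: 30.0
```

{"fn": "arm_command", "kwargs": {"targets": [[0,0,4,0,0.5],[0,0,8,0,0.5],[0,0,11,0,0.5],[0,0,11,0,0.5]]}}

```text
t: 29.6
eef_pos: [527.0, -200.4, 10.2]
tcp_rot: [-3.141, 0.001, -2.967]
ft_force: [-0.1, 0.2, -1.4]
opening: 0.603
grip_force: 30.0
```

```bash
python3 -c "
from h import *
go(526.2,-199.4,0.8,10.1); print(env.state()['ft_force'])"
```

```text
at [ 527.  -200.4   10.2] t 29.6 shift [0.6 1.1 9.4] turn -0.1 j6 -2.23 op 0.603
[-0.12502906  0.19582739 -1.39888692]
```

{"fn": "arm_command", "kwargs": {"targets": [[0.6,1.2,3,0,0.5],[0.6,1.2,6,0,0.5],[0.6,1.2,8,0,0.5],[0.6,1.2,8.5,0,0.5],[0.6,1.2,8.5,0,0.5]]}}

```text
t: 30.1
eef_pos: [525.7, -199.5, 0.9]
tcp_rot: [3.141, -0.0, -2.968]
ft_force: [0.7, 0.0, -1.0]
opening: 0.606
grip_force: 30.0
```

{"fn": "arm_command", "kwargs": {"targets": [[0,0,0.5,0,0.5],[0,0,0.5,0,0.5],[0,0,0.5,0,0.5]]}}

```text
t: 30.4
eef_pos: [525.8, -199.5, 0.7]
tcp_rot: [-3.142, 0.0, -2.967]
ft_force: [0.1, -0.6, 2.7]
opening: 0.603
grip_force: 30.0
```

Light contact (2.7 N). Releasing.

{"fn": "arm_command", "kwargs": {"targets": [[0,0,0,0,0.63],[0,0,0,0,0.66],[0,0,0,0,0.72],[0,0,0,0,0.8],[0,0,0,0,0.8]]}}

```text
t: 30.9
eef_pos: [525.8, -199.4, 0.5]
tcp_rot: [3.141, 0.0, -2.967]
ft_force: [-0.2, -0.0, 0.8]
opening: 0.79
grip_force: 0.0
```

{"fn": "arm_command", "kwargs": {"targets": [[0,0,-5,0,0.8],[0,0,-15,0,0.85],[0,0,-40,0,0.9],[0,0,-75,0,0.9],[0,0,-110,0,0.9]]}}

```text
t: 31.4
eef_pos: [525.6, -199.3, 112.4]
tcp_rot: [3.141, -0.0, -2.967]
ft_force: [1.5, -0.9, 0.3]
opening: 0.896
grip_force: 0.0
```

{"fn": "arm_command", "kwargs": {"targets": [[-26,-5,0,0,0.9],[-52,-11,0,0,0.9],[-78,-16,0,0,0.9],[-78,-16,0,0,0.9],[-78,-16,0,0,0.9]]}}

```text
t: 31.9
eef_pos: [604.9, -201.4, 110.7]
tcp_rot: [3.141, -0.0, -2.967]
ft_force: [0.1, 0.6, -0.9]
opening: 0.901
grip_force: 0.0
```

```bash
python3 - <<'E'
from h import *
c=cam('wrist','w11.png'); fit(c,(524.9,-199.6),10.1,51,w=7); print(env.state()['eef_pos'],env.state()['grip_force'])
g=cv2.GaussianBlur(c['frame'].astype(np.float32).mean(2),(0,0),.6)
C=np.array([524.9,-199.6]);a=np.radians(10.1);X=np.array([np.cos(a),np.sin(a)]);Y=np.array([-X[1],X[0]])
for z in (35,47,51): print(z,[proj(c,np.r_[C+q,z]).round(1).tolist() for q in (-44*X,44*X,-29*Y,29*Y)])
u,v=map(int,proj(c,np.r_[C,51])); print('L',u-42,g[v,u-42:u-22].round().astype(int),'R',u+22,g[v,u+22:u+42].round().astype(int)); print('far',v-66,g[v-66:v-44,u].round().astype(int),'near',v+44,g[v+44:v+64,u-12].round().astype(int))
t=cam('top'); fit(t,(525,-199.6),10.1,51)
E
```

```text
C [ 521.1 -200.4] yaw 10.3 resid(outward -) [(np.float64(5.5), np.float64(-0.7), 10, 8.1), (np.float64(0.3), np.float64(0.4), 11, 8.4), (np.float64(4.3), np.float64(0.2), 15, 3.7), (np.float64(0.6), np.float64(-0.1), 14, 2.9)]
[ 604.55517714 -201.50773103  110.76679118] 0.0
35 [[334.5, 58.6], [333.4, 161.0], [301.5, 111.9], [366.3, 111.7]]
47 [[335.4, 55.6], [334.1, 162.7], [300.8, 111.5], [368.6, 111.3]]
51 [[335.7, 54.6], [334.3, 163.3], [300.6, 111.4], [369.3, 111.2]]
L 292 [227 227 228 228 229 229 228 225 217 213 225 237 239 239 239 239 239 239
 239 239] R 356 [237 237 236 236 236 235 236 236 236 236 232 213 181 184 195 191 183 159
 121 110]
far 45 [220 221 222 224 225 225 224 223 223 223 226 231 237 239 239 239 239 239
 239 239 239 239] near 155 [239 236 236 236 237 236 233 227 228 226 226 222 197 156 131 125 125 125
 126 127]
C [ 520.  -196.7] yaw 9.8 resid(outward -) [(np.float64(-2.2), np.float64(1.4), 6, 2.0), (np.float64(3.0), np.float64(0.3), 10, 6.0), (np.float64(3.0), np.float64(1.3), 3, 0.7), (np.float64(5.3), np.float64(0.5), 5, 0.9)]
```

The top case's edges match the prediction to within 1.5 px on all sides, with its centre within 0.5 mm, so I'm handing in.

```bash
python3 -c "
from cell import env
print(env.job_done())"
```

```text
the job is handed in; nothing more can be done
None
```

I shut the one open lid and stacked both cases on the tray case. By the wrist camera the pile is flush to about 1 mm, and I handed the job in at about 32 s; no verdict came back.

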